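# Screw the test pot shut, then power it

### The arm

A 7-joint arm with a two-finger parallel gripper is mounted at the origin on the work surface. World frame = base frame: x ahead of the robot, y to its left, z up, the work surface at z = 0. Lengths are in m, angles in rad, forces in N, time in s.
With the tool pointing down it reaches from about 0.425 to 1.025 m from the base axis. Payload 9.4 kg.
Tool frame: the origin (TCP) lies on the centre line of the jaws, within the pads' length; the fingertips stand 11 mm ahead of it and the grasp point (between the pads) lies 8 mm behind it; z points along the fingers, y is the direction in which the jaws open and shut (so a half turn about z gives the same grasp; the last joint's range is limited). The gripper opens to 85 mm and grips with 20 to 120 N. Pads are 22 mm wide; open, the fingers measure 114 mm over their backs; the gripper's body (76 mm by 85 mm) begins 54 mm behind the grasp point. The pads swing forward as they close: fully open they stand 13 mm farther back than shut.
Start: joints at [1.171, 0.599, -0.003, 1.599, 0.002, 0.943, -0.08], TCP at [0.23, -0.688, 0.242] pointing down, gripper open.
Joint ranges: [-2.57, 2.57], [-0.35, 1.97], [-1.29, 1.29], [0.11, 2.56], [-1.05, 4.19], [0.11, 1.86], [-2.63, 2.63]. Speed limits (rad/s): [2.22, 2.22, 3.01, 3.01, 3.14, 3.14, 3.14].

### API

Orientations are given as [roll, pitch, yaw] about the fixed x, y, z axes, in that order (R = Rz(yaw) Ry(pitch) Rx(roll)).
In Python, from plant import arm gives the robot as it stands.
- The arm moves only by the shell command python3 -m crank 'ROWS' [FORCE]. ROWS is a JSON object of lists of equal length, an entry for each row: "hand": the gripper's target within -1 to 1 (shut at 1, half-way at 0, fully open at -1); "slide": the shift along the tool's x, y, z in mm, a list of three; "angular": the turn, a rotation vector about the tool's x, y, z in rad, a list of three. A call has 1 to 10 rows; each row shifts and turns the commanded pose from where the row before left it, along the tool's axes as they then stand; what a row does not reach is not made up. A row lasts 1/10 s, in which the tool goes at most 50 mm and 8.59 degrees, less where a joint would pass 70% of its speed; a pose out of reach is approached as far as the arm can. A call is refused whole if a number of a shift passes 50 or a number of a turn 0.15, either way. A call with a gripper value outside its range is refused whole. The fingers move at their own pace and stop on an object; FORCE is the grip in N (left out, the last holds). Time passes only in rows, so rows that do not move let the fingers close. It gives the time, the measured TCP pose, the force and the opening at its end, in the units of the state.
- arm.read_state(): the state, without advancing time (a new reading comes with each control period).
- arm.grab_frame(name): name is "side" or "top"; returns the picture (420x560x3 uint8, blue, green, red); there is no depth.
- arm.camera_info(name): a dict with "vertical_fov" (degrees; the focal length in pixels is half the picture's height over the tangent of half this angle, whatever the lens; pixels are square), "cx", "cy" (the principal point, pixels), "extrinsics" (4x4, takes a point from world to camera coordinates). Camera axes: x right, y up, looking along -z (the intrinsics and any distortion apply to the point x, -y, -z); pixel columns grow to the right and rows downward; lengths in m; the calibration is good to about 2 mm. A picture is of the moment at which its call begins. camera_info takes no time and is no camera call.
- arm.close_job(): hands the job in, once; it reports no verdict.
Trained networks look in the newest picture that a camera, given by its name, has taken for a name from the list of things; names that differ only in an ending like _2 or _b are one class to them, and where a whole thing is asked for, a point or a joint stands for the part that bears it (a point fixed in the world has none). Each returns a list of dicts, best first, with "conf" (0 to 1); they miss things now and then, are a little off and sometimes report something else, mostly with a low value. They report only what shows in the picture. A call takes as long as a camera call. They do not tell look-alikes from the thing itself.
- arm.cut_out(camera, query): "pixels" (420x560 bool, what is visible of it) and "point" ([column, row] in pixels, amid what is visible of it).
- arm.spot_point(camera, query): "point" ([column, row] in pixels: a listed point, or the origin of a listed thing).
The state is a dict: "clock": time; "joints": joint angles; "joint_velocities": joint speeds; "effort": joint torques, N m; "tool_pos": TCP position; "orientation": TCP orientation; "force": force on the tool from outside, world axes, zero at the start; "torque": the same for the moment, N m; "opening": opening from 0.0 (shut) to 1.0 (fully open).
Only numpy, scipy, OpenCV 4.12 (cv2) and the standard library are available. Lean on these libraries where they do the work, as an engineer would, in place of code of your own. Each camera call takes 0.05 s, during which the arm holds its last target. There are 200 camera calls.

### The job

The winged lid of the test pot is lying loosely on its neck, not caught in the thread. Turn it backward (anticlockwise seen from above) only until it drops into the thread start, then screw it clockwise fully home, and only then push the lever of the switch box all the way over to the green dot. Leave the other things on the bench where they are.

Things in the scene. Friction and masses are not known exactly. Their poses are not given: they have to be found in the camera images.
- pot: Test pot, fixed: a round aluminium can, 86 mm across, on a blue square base 130 x 130 x 22 mm. Origin under the centre of the base, z up, x and y along its sides; the can's shoulder is 85 mm above the bench. The lid turns about the vertical axis through this origin. Where the thread start lies under the lid is not known and cannot be seen.
- lid_top (a point): Centre of the lid's flat top, on the axis, 113 mm above the bench at the start. The lid is a grey disc, 94 mm across and 16 mm high, with an orange wing bar across its top. Mass about 0.35 kg; about 0.05 N m turns it. It is captive on the neck (it lifts 2 mm at most) and sinks by its own weight, so pushing one wing sideways is enough to turn it.
- wing_end (a point): Middle of one end face of the orange wing bar, 55 mm from the axis and 12 mm above the lid's flat top. The bar is 110 mm long, through the axis, 14 mm thick and 24 mm high above the flat top, alike at both ends, with a round boss 28 mm across in the middle. The point's x axis points outward along the bar, z up.
- lid (a joint): Turn of the lid, rad, growing clockwise seen from above (screwing in); 0 when the wing bar lies along the x axis of the pot's base. At the start the lid lies on top of the thread, 0.45 to 1.3 rad clockwise of the thread start; turned clockwise from there it only jams. Turned back past the thread start it drops; it must not go more than 0.75 rad back beyond that.
- lid_lift (a joint): Height of the lid, m: 0 while it lies on top of the thread, about -0.0065 once dropped into the thread start; then, turned clockwise, it sinks steadily to about -0.0105 fully home, where it comes to a hard stop 1.7 rad clockwise of the thread start.
- switch_box: Switch box, fixed: a grey box 120 x 90 x 40 mm. Origin under its centre, z up. A red dot marks its off end (-x of the box), a green dot its on end (+x of the box).
- switch_tip (a point): Centre of the red ball, 26 mm across, at the end of the 80 mm switch lever (10 mm thick rod). The lever's hinge lies 62 mm above the bench over the centre of the box, its axis along the box's y; at the start the lever leans 0.5 rad towards the red dot, on it leans 0.5 rad towards the green dot.
- switch (a joint): Swing of the switch lever, rad: 0 off (towards the red dot), 1.0 fully on (towards the green dot). It stays where it is left; about 1 N at the ball moves it.
- parts_tray: Bystander: loose yellow four-compartment tray, 130 x 100 x 30 mm, origin under its centre.
- cleaner: Bystander: loose white bottle with red cap, 48 mm across, 85 mm high, origin under its centre.
- tuner: Bystander: loose brass and aluminium plate capacitor, 45 x 50 x 44 mm, its shaft standing out 25 mm to its +x; origin under its centre.
- screwdriver: Bystander: loose screwdriver with a red handle, 170 mm long, lying on the bench beyond the pot; origin under its middle.
Mind the look-alikes: they are no part of the job. What is shaped like the pot but yellow is not meant.

How it is judged:
By the outcome, as a careful person would: the job done as asked, in the order asked, and still so for the second after the job is handed in, with the robot touching nothing.
It also fails if it takes over 72 s, if anything falls off the work surface, if the arm or the gripper's body presses on something with over 40 N, if the wrist force passes 120 N, or if a joint passes its speed limit or range.

## Working session

There is one attempt and no reset: what is moved stays moved. The work goes in short steps, Python scripts to look and compute and a shell command to move; the robot and the scene stay as the last step left them, time stands still between calls to the robot, and variables do not carry over. Pictures are saved under pics/ and viewed, about 8 in all and at most 12, crops included, and the job is handed in when it is done.

```bash
ls; mkdir -p pics
cat > h.py <<'E'
import numpy as np, cv2
from plant import arm
def K(c):
    i=arm.camera_info(c); f=210/np.tan(np.radians(i['vertical_fov'])/2); return f,i['cx'],i['cy'],np.array(i['extrinsics'])
def proj(c,p):
    f,cx,cy,E=K(c); q=E@np.append(p,1); return np.array([cx+f*q[0]/-q[2], cy-f*q[1]/-q[2]])
def ray(c,u):
    f,cx,cy,E=K(c); d=E[:3,:3].T@np.array([(u[0]-cx)/f,-(u[1]-cy)/f,-1]); return -E[:3,:3].T@E[:3,3], d
def onz(c,u,z):
    o,d=ray(c,u); return o+d*(z-o[2])/d[2]
E
python3 - <<'E'
from h import *
for c in('top','side'):
    cv2.imwrite(f'pics/{c}0.png',arm.grab_frame(c)); i=arm.camera_info(c); print({k:(v if k!='extrinsics' else np.round(v,3).tolist()) for k,v in i.items()}, ray(c,(280,210))[0])
    for q in('pot','lid_top','wing_end','switch_box','switch_tip'):
        z=dict(pot=0,lid_top=.113,wing_end=.125,switch_box=0,switch_tip=.132)[q]
        for r in arm.spot_point(c,q)[:4]: print(c,q,round(r['conf'],2),np.round(r['point'],1),np.round(onz(c,r['point'],z),3))
print(arm.read_state())
E
```

```text
pics
{'vertical_fov': 49.159711213337715, 'cx': 288.48469952606325, 'cy': 214.3854826746404, 'extrinsics': [[0.002, -1.0, 0.004, 0.01], [0.988, 0.003, 0.156, -0.537], [-0.156, 0.004, 0.988, -1.035], [0.0, 0.0, 0.0, 1.0]]} [0.36936375 0.01517046 1.10621612]
top pot 0.71 [300.9 217.6] [ 0.536 -0.02   0.   ]
top pot 0.62 [207.5 315.2] [0.303 0.201 0.   ]
top lid_top 0.7 [201.9 320.1] [0.299 0.194 0.113]
top lid_top 0.68 [304.3 210.3] [ 0.535 -0.024  0.113]
top wing_end 0.82 [187.2 295.4] [0.351 0.224 0.125]
top wing_end 0.73 [298. 184.] [ 0.591 -0.01   0.125]
top wing_end 0.67 [190.  227.3] [0.495 0.223 0.125]
{'vertical_fov': 42.54394589420035, 'cx': 289.5110892504411, 'cy': 212.1578988271385, 'extrinsics': [[-0.978, -0.21, -0.014, 0.534], [0.135, -0.677, 0.724, -0.143], [-0.161, 0.706, 0.69, -1.232], [0.0, 0.0, 0.0, 1.0]]} [0.34259779 0.88462593 0.96037293]
side pot 0.59 [294.2 236.1] [ 0.538 -0.016  0.   ]
side pot 0.57 [381.8 324.9] [0.304 0.201 0.   ]
side lid_top 0.86 [290.1 204.8] [ 0.545 -0.006  0.113]
side lid_top 0.71 [390.8 287.8] [0.299 0.191 0.113]
side wing_end 0.85 [362.2
[... 233 characters left out ...]
 -0.101  0.132]
{'clock': 0.6, 'joints': array([ 1.17130873,  0.59930232, -0.00248826,  1.59942423,  0.00178506,
        0.94292589, -0.07980386]), 'joint_velocities': array([-0.00150756,  0.00021909,  0.00146832, -0.00028175, -0.00049327,
        0.00166095,  0.00054483]), 'effort': array([-1.24083954e-04, -7.75791121e+01,  1.56314783e+00, -2.58276701e+01,
        1.24207739e-02,  2.21051545e-03,  1.10630967e-05]), 'tool_pos': array([ 0.22995987, -0.68753947,  0.24226454]), 'orientation': array([-3.14153847e+00,  4.54729642e-05,  3.22787032e-01]), 'force': array([-0.33051918,  0.65777578, -0.32772415]), 'torque': array([-0.01214217, -0.00378694, -0.01965802]), 'opening': 0.9968432650033741}
```

View pics/top0.png

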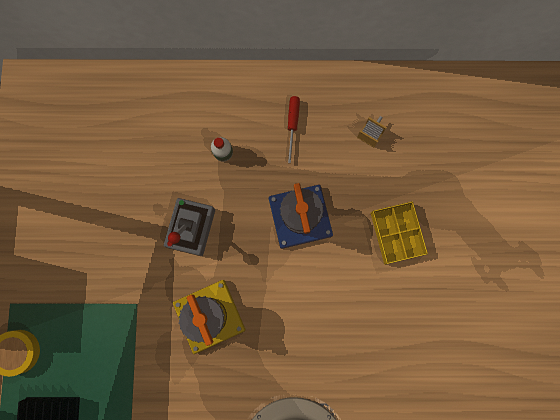

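View pics/side0.png

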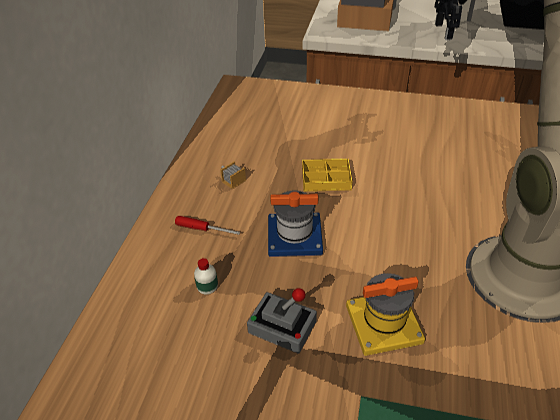

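```bash
cat > fit.py <<'E'
from h import *
from scipy.optimize import minimize
def hullmask(c,polys):
    m=np.zeros((1680,2240),np.uint8)
    for P in polys:
        h=cv2.convexHull(np.float32([proj(c,p)*4+1.5 for p in P])); cv2.fillConvexPoly(m,np.int32(np.round(h)),1)
    return cv2.resize(m.astype(np.float32),(560,420),interpolation=cv2.INTER_AREA)
def box(x,y,a,lx,ly,z0,z1):
    R=np.array([[np.cos(a),-np.sin(a)],[np.sin(a),np.cos(a)]])
    return [np.append(R@[sx*lx/2,sy*ly/2]+[x,y],z) for sx in(-1,1) for sy in(-1,1) for z in(z0,z1)]
def cyl(x,y,r,z0,z1): return [np.array([x+r*np.cos(t),y+r*np.sin(t),z]) for t in np.linspace(0,6.28,24) for z in(z0,z1)]
def bar(x,y,a,dz=0): return [box(x,y,a,.11,.014,.113+dz,.137+dz),cyl(x,y,.014,.113+dz,.137+dz)]
def fit(masks,model,p0,s):
    def cost(p): 
        return sum(np.abs(hullmask(c,model(*p))-m).sum() for c,m in masks.items())/sum(m.sum() for m in masks.values())
    st=np.vstack([p0]+[np.array(p0)+np.eye(len(p0))[i]*s[i] for i in range(len(p0))])
    r=minimize(cost,p0,method='Nelder-Mead',options=dict(initial_simplex=st,maxfev=200,xatol=1e-4,fatol=1e-4)); return r.x,r.fun
def hsvmask(im,lo,hi,roi):
    h=cv2.cvtColor(im,cv2.COLOR_BGR2HSV); m=cv2.inRange(h,lo,hi)>0; k=np.zeros_like(m); a,b,c,d=roi; k[b:d,a:c]=1; return (m&k).astype(np.float32)
E
python3 - <<'E'
from fit import *
I={c:cv2.imread(f'pics/{c}0.png') for c in('top','side')}
M={'top':hsvmask(I['top'],(3,150,90),(16,255,255),(265,175,340,240)),'side':hsvmask(I['side'],(3,150,90),(16,255,255),(262,185,325,215))}
print({c:m.sum() for c,m in M.items()})
for cs in(['top'],['side'],['top','side']): print(cs,fit({c:M[c] for c in cs},bar,[.537,-.022,.1],[.01,.01,.1]))
# ball
R={'top':hsvmask(I['top'],(0,150,70),(179,255,255),(160,225,185,250)),'side':hsvmask(I['side'],(0,170,90),(179,255,255),(288,285,310,305))}
A=[];B=[]
for c in R:
    ys,xs=np.nonzero(R[c]); u=(xs.mean(),ys.mean()); print(c,u,len(xs),onz(c,u,.132))
# box
S={}
for c in R:
    r=arm.cut_out(c,'switch_box')
    for q in r[:2]: print(c,q['conf'],q['point'],q['pixels'].sum())
    if r: S[c]=r[0]['pixels'].astype(np.float32)
def sb(x,y,a): return [box(x,y,a,.12,.09,0,.04)]
for cs in [[c] for c in S]+[list(S)]: print(cs,fit({c:S[c] for c in cs},sb,[.51,.239,-.2],[.01,.01,.1]))
o=np.vstack([np.hstack([cv2.resize(I['top'][170:260,150:350],None,fx=2,fy=2),cv2.resize(I['side'][170:260,200:400],None,fx=2,fy=2)]),np.hstack([cv2.resize(I['side'][270:360,200:400],None,fx=2,fy=2),np.uint8(255*cv2.cvtColor(cv2.resize((S.get('top',M['top'])+M['top'])[170:260,150:350].clip(0,1),None,fx=2,fy=2),cv2.COLOR_GRAY2BGR))])])
cv2.imwrite('pics/crop1.png',o)
E
```

```text
{'top': np.float32(386.0), 'side': np.float32(573.0)}Traceback (most recent call last):
  File "<stdin>", line 5, in <module>
  File "fit.py", line 17, in fit
    r=minimize(cost,p0,method='Nelder-Mead',options=dict(initial_simplex=st,maxfev=200,xatol=1e-4,fatol=1e-4)); return r.x,r.fun
    res = _minimize_neldermead(fun, x0, args, callback, bounds=bounds,
                               **options)
    fsim[j] = func(sim[j])
              ~~~~^^^^^^^^
    fx = function(np.copy(x), *(wrapper_args + args))
  File "fit.py", line 15, in cost
    return sum(np.abs(hullmask(c,model(*p))-m).sum() for c,m in masks.items())/sum(m.sum() for m in masks.values())
           ~~~^^^^^^^^^^^^^^^^^^^^^^^^^^^^^^^^^^^^^^^^^^^^^^^^^^^^^^^^^^^^^^^^
  File "fit.py", line 15, in <genexpr>
    return sum(np.abs(hullmask(c,model(*p))-m).sum() for c,m in masks.items())/sum(m.sum() for m in masks.values())
                      ~~~~~~~~^^^^^^^^^^^^^
  File "fit.py", line 6, in hullmask
    h=cv2.convexHull(np.float32([proj(c,p)*4+1.5 for p in P])); cv2.fillConvexPoly(m,np.int32(np.round(h)),1)
                                 ~~~~^^^^^
  File "h.py", line 6, in proj
    f,cx,cy,E=K(c); q=E@np.append(p,1); return np.array([cx+f*q[0]/-q[2], cy-f*q[1]/-q[2]])
              ~^^^
  File "h.py", line 4, in K
    i=arm.camera_info(c); f=210/np.tan(np.radians(i['vertical_fov'])/2); return f,i['cx'],i['cy'],np.array(i['extrinsics'])
ValueError: time passes only in moves, steps and waits
```

```bash
sed -i '1i from functools import lru_cache' h.py; sed -i 's/^def K/@lru_cache\ndef K/' h.py
cat > m1.py <<'E'
from fit import *
I={c:cv2.imread(f'pics/{c}0.png') for c in('top','side')}
M={'top':hsvmask(I['top'],(3,150,90),(16,255,255),(265,175,340,240)),'side':hsvmask(I['side'],(3,150,90),(16,255,255),(262,185,325,215))}
for cs in(['top'],['side'],['top','side']): print(cs,fit({c:M[c] for c in cs},bar,[.537,-.022,.1],[.01,.01,.1]))
R={'top':hsvmask(I['top'],(0,150,70),(179,255,255),(160,225,185,250)),'side':hsvmask(I['side'],(0,170,90),(179,255,255),(288,285,310,305))}
for c in R:
    ys,xs=np.nonzero(R[c]); u=(xs.mean(),ys.mean()); print(c,u,len(xs),onz(c,u,.132))
S={}
for c in R:
    r=arm.cut_out(c,'switch_box')
    for q in r[:2]: print(c,q['conf'],q['point'],q['pixels'].sum())
    if r: S[c]=r[0]['pixels'].astype(np.float32)
def sb(x,y,a): return [box(x,y,a,.12,.09,0,.04)]
for cs in [[c] for c in S]+[list(S)]: print(cs,fit({c:S[c] for c in cs},sb,[.51,.239,-.2],[.01,.01,.1]))
r=lambda im,y,x:cv2.resize(im[y:y+90,x:x+130],None,fx=3,fy=3)
cv2.imwrite('pics/crop1.png',np.vstack([np.hstack([r(I['top'],165,240),r(I['side'],175,230)]),np.hstack([r(I['top'],180,120),r(I['side'],270,220)])]))
E
python3 m1.py
```

```text
['top'] (array([ 0.53866576, -0.01683762,  0.21563753]), np.float64(0.20272020995616913))
['side'] (array([ 0.53778619, -0.01450931,  0.16301679]), np.float64(0.12107329815626144))
['top', 'side'] (array([ 0.53874015, -0.01617792,  0.19842667]), np.float64(0.15960636734962463))
top (np.float64(172.4885496183206), np.float64(238.33587786259542)) 131 [0.47064212 0.25797634 0.132     ]
side (np.float64(297.9618320610687), np.float64(294.14503816793894)) 131 [0.47260773 0.25712537 0.132     ]
top 0.6 [187.6, 227.1] 2095
side 0.57 [281.4, 318.6] 2989
['top'] (array([ 0.51011733,  0.2455704 , -0.23384562]), np.float64(0.037559665739536285))
['side'] (array([ 0.50846723,  0.24831836, -0.24164633]), np.float64(0.0877801924943924))
['top', 'side'] (array([ 0.50974446,  0.24729592, -0.24532949]), np.float64(0.07712922990322113))
```

View pics/crop1.png

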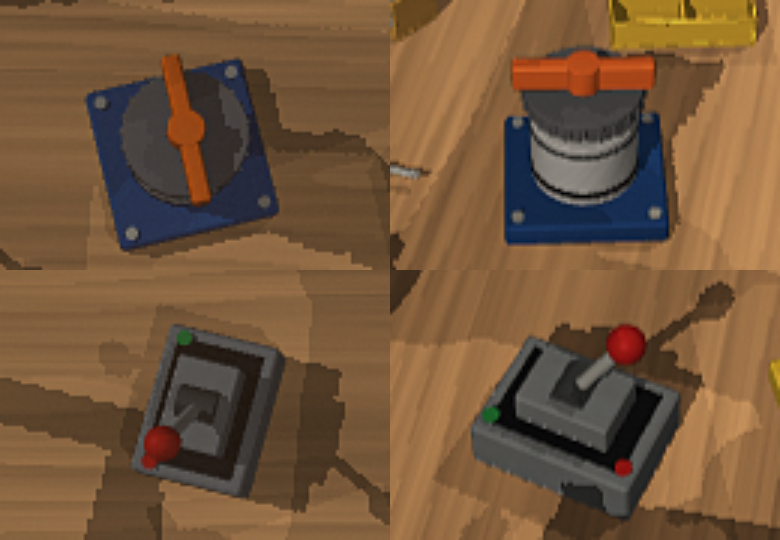

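```bash
python3 -m crank '{"hand":[0.34,0.34,0.34,0.34,0.34,0.34,0.34,0.34,0.34,0.34],"slide":[[26,-30.2,0],[26,-30.2,0],[26,-30.2,0],[26,-30.2,0],[26,-30.2,0],[26,-30.2,0],[26,-30.2,0],[26,-30.2,0],[26,-30.2,0],[26,-30.2,0]],"angular":[[0,0,0],[0,0,0],[0,0,0],[0,0,0],[0,0,0],[0,0,0],[0,0,0],[0,0,0],[0,0,0],[0,0,0]]}' 20
python3 -m crank '{"hand":[0.34,0.34,0.34,0.34,0.34,0.34,0.34,0.34,0.34,0.34],"slide":[[26,-30.2,0],[26,-30.2,0],[26,-30.2,0],[26,-30.2,0],[26,-30.2,0],[26,-30.2,0],[26,-30.2,0],[26,-30.2,0],[0,0,0],[0,0,0]],"angular":[[0,0,0],[0,0,0],[0,0,0],[0,0,0],[0,0,0],[0,0,0],[0,0,0],[0,0,0],[0,0,0.123],[0,0,0]]}'; python3 -c "
from h import *;s=arm.read_state();print(s['joints'])"
```

```text
clock: 1.7
tool_pos: [0.3812, -0.3173, 0.2426]
orientation: [3.141, -0.0, 0.323]
force: [0.7, -0.3, -0.3]
opening: 0.331
clock: 2.7
tool_pos: [0.5017, -0.0224, 0.2423]
orientation: [3.142, -0.0, 0.2]
force: [-0.1, -0.4, 0.1]
opening: 0.328
[-0.0042639   0.33590944 -0.08391915  2.09820986  0.04250608  0.7088479
 -1.48624326]
```

```bash
python3 -m crank '{"hand":[0.34,0.34,0.34,0.34,0.34,0.34],"slide":[[0,1.3,30],[0,0,30],[0,0,30],[0,0,15],[0,0,10],[0,0,0]],"angular":[[0,0,0],[0,0,0],[0,0,0],[0,0,0],[0,0,0],[0,0,0]]}'
cat > look.py <<'E'
import sys
from fit import *
n=sys.argv[1]; im=arm.grab_frame('side'); cv2.imwrite(f'pics/side_{n}.png',im)
s=arm.read_state(); print(round(s['clock'],2),np.round(s['tool_pos'],4),'yaw',round(s['orientation'][2],3),'F',np.round(s['force'],1),'T',np.round(s['torque'],2))
p=proj('side',np.array([.5387,-.016,.1])); print('px per m of height',proj('side',np.array([.5387,-.016,.11]))-p)
m=hsvmask(im,(3,150,90),(16,255,255),(255,180,330,235)); ys,xs=np.nonzero(m); print('orange',len(xs),xs.mean(),ys.mean())
# vertical shift of lid rim on near side, relative to start picture
a=cv2.imread('pics/side0.png')
for y0,y1,x0,x1 in((204,226,270,320),):
    t=cv2.cvtColor(a[y0:y1,x0:x1],cv2.COLOR_BGR2GRAY); g=cv2.cvtColor(im,cv2.COLOR_BGR2GRAY)
# sub-pixel edge: column-wise row of lid/can brightness step
def edge(img):
    g=cv2.cvtColor(img,cv2.COLOR_BGR2GRAY).astype(float); out=[]
    for x in range(284,306):
        col=g[206:232,x]; d=np.clip(np.diff(col),0,None); k=d.argmax(); w=d[max(0,k-2):k+3]; out.append(206.5+(w*np.arange(max(0,k-2),max(0,k-2)+len(w))).sum()/w.sum())
    return np.median(out)
print('edge now/start',edge(im),edge(a))
if len(sys.argv)>2: cv2.imwrite(f'pics/crop_{n}.png',cv2.resize(np.hstack([im[150:250,230:360],a[150:250,230:360]]),None,fx=3,fy=3,interpolation=cv2.INTER_CUBIC))
E
python3 look.py 1 c
```

```text
clock: 3.3
tool_pos: [0.501, -0.0256, 0.1264]
orientation: [-3.142, 0.002, 0.2]
force: [-0.3, -0.3, 0.9]
opening: 0.331
3.35 [ 0.5014 -0.0255  0.1272] yaw 0.2 F [ 0.9 -1.2  0.1] T [ 0.03 -0.01  0.02]
px per m of height [-0.03824259 -3.14467839]
orange 494 290.34412955465586 200.93724696356276
edge now/start 227.3642857142857 227.59302325581396
```

View pics/crop_1.png

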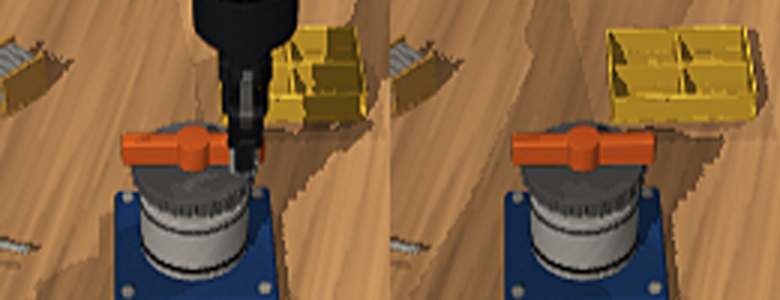

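```bash
sed -i 's/206:232/206:226/' look.py
python3 -m crank '{"hand":[0.34,0.34,0.34,0.34,0.34,0.34,0.34,0.34,0.34],"slide":[[0.05,1.92,0],[0.05,1.92,0],[0.05,1.92,0],[0.05,1.92,0],[0.05,1.92,0],[0.05,1.92,0],[0.05,1.92,0],[0.05,1.92,0],[0,0,0]],"angular":[[0,0,-0.05],[0,0,-0.05],[0,0,-0.05],[0,0,-0.05],[0,0,-0.05],[0,0,-0.05],[0,0,-0.05],[0,0,-0.05],[0,0,0]]}'; python3 look.py 2
```

```text
clock: 4.25
tool_pos: [0.5083, -0.0393, 0.1284]
orientation: [3.14, -0.002, 0.601]
force: [0.6, -0.4, -0.2]
opening: 0.327
4.3 [ 0.508  -0.0393  0.1283] yaw 0.599 F [-0.1 -0.3  0.6] T [0.02 0.07 0.04]
px per m of height [-0.03824259 -3.14467839]
orange 482 289.9377593360996 201.88589211618256
edge now/start 221.78113553113553 221.66756410256409
```

```bash
cat > ang.py <<'E'
import sys
from fit import *
# fit bar angle and lift in a saved side picture (axis known); gripper hides some orange: count only inside-out on non-dark pixels
def run(n,a0,dz0=0):
    im=cv2.imread(f'pics/side_{n}.png') if n!='0' else cv2.imread('pics/side0.png')
    m=hsvmask(im,(3,150,90),(16,255,255),(255,180,340,240)); hs=cv2.cvtColor(im,cv2.COLOR_BGR2HSV)
    occ=(hs[...,2]<45)&(m==0); occ=cv2.dilate(occ.astype(np.uint8),np.ones((3,3)))>0
    occ&=(m==0)
    best=[]
    for a in a0+np.arange(-.4,.41,.04):
        for dz in np.arange(-.014,.003,.001):
            H=hullmask('side',bar(AX[0],AX[1],a,dz)); best.append((np.abs(H-m)[~occ].sum(),a,dz))
    best.sort(); b=np.array(best[:6]); print(n,'cost',b[0,0],'angle',b[:,1].mean().round(3),'dz',b[:,2].mean().round(4))
AX=(.5378,-.0150)
if __name__=='__main__':
    run(sys.argv[1],float(sys.argv[2]))
E
python3 ang.py 0 .18; python3 ang.py 1 .18; python3 ang.py 2 .4
```

```text
0 cost 110.0 angle 0.2 dz -0.0
1 cost 105.5625 angle 0.213 dz -0.0005
2 cost 106.5 angle 0.52 dz -0.0002
```

```bash
python3 -m crank '{"hand":[0.34,0.34,0.34,0.34,0.34],"slide":[[0.05,1.92,0],[0.05,1.92,0],[0.05,1.92,0],[0.05,1.92,0],[0,0,0]],"angular":[[0,0,-0.05],[0,0,-0.05],[0,0,-0.05],[0,0,-0.05],[0,0,0]]}'; python3 look.py 3|grep -v px;  python3 ang.py 3 .7
python3 -m crank '{"hand":[0.34,0.34,0.34,0.34,0.34],"slide":[[0.05,1.92,0],[0.05,1.92,0],[0.05,1.92,0],[0.05,1.92,0],[0,0,0]],"angular":[[0,0,-0.05],[0,0,-0.05],[0,0,-0.05],[0,0,-0.05],[0,0,0]]}'; python3 look.py 4|grep -v px;  python3 ang.py 4 .9
```

```text
clock: 4.8
tool_pos: [0.5128, -0.0449, 0.1278]
orientation: [3.141, -0.001, 0.799]
force: [-0.5, -0.9, -0.7]
opening: 0.331
4.85 [ 0.5126 -0.045   0.1277] yaw 0.798 F [-0.6 -0.   0.9] T [0.07 0.03 0.01]
orange 462 290.1190476190476 202.55194805194805
edge now/start 221.6869019138756 221.66756410256409
3 cost 108.25 angle 0.747 dz 0.0002
clock: 5.35
tool_pos: [0.5186, -0.0496, 0.1275]
orientation: [3.141, -0.0, 0.999]
force: [-0.7, -0.0, 0.5]
opening: 0.332
5.4 [ 0.5185 -0.0497  0.1274] yaw 0.997 F [ 0.2 -0.3 -0.9] T [-0.04  0.02 -0.  ]
orange 449 291.28062360801783 202.69487750556792
edge now/start 221.77342976025363 221.66756410256409
4 cost 116.125 angle 0.947 dz 0.0002
```

```bash
python3 -m crank '{"hand":[0.34,0.34,0.34,0.34,0.34],"slide":[[0.05,1.92,0],[0.05,1.92,0],[0.05,1.92,0],[0.05,1.92,0],[0,0,0]],"angular":[[0,0,-0.05],[0,0,-0.05],[0,0,-0.05],[0,0,-0.05],[0,0,0]]}'; python3 look.py 5|grep -v px;  python3 ang.py 5 1.1
python3 -m crank '{"hand":[0.34,0.34,0.34,0.34,0.34],"slide":[[0.05,1.92,0],[0.05,1.92,0],[0.05,1.92,0],[0.05,1.92,0],[0,0,0]],"angular":[[0,0,-0.05],[0,0,-0.05],[0,0,-0.05],[0,0,-0.05],[0,0,0]]}'; python3 look.py 6 c|grep -v px;  python3 ang.py 6 1.3
```

```text
clock: 5.9
tool_pos: [0.5252, -0.0532, 0.1272]
orientation: [-3.141, 0.0, 1.198]
force: [-0.9, 0.5, 1.3]
opening: 0.329
5.95 [ 0.5252 -0.0532  0.1272] yaw 1.197 F [-0.5  1.2  1.6] T [0.02 0.09 0.05]
orange 418 291.89234449760767 204.7511961722488
edge now/start 223.05061207260445 221.66756410256409
5 cost 128.8125 angle 1.12 dz -0.007
clock: 6.45
tool_pos: [0.5326, -0.0551, 0.1272]
orientation: [-3.141, 0.0, 1.398]
force: [-0.9, -0.1, 0.1]
opening: 0.328
6.5 [ 0.5326 -0.0552  0.1272] yaw 1.397 F [-0.7  0.7  1.5] T [ 0.15  0.21 -0.07]
orange 352 292.65625 204.51420454545453
edge now/start 223.0754339118825 221.66756410256409
6 cost 138.375 angle 1.28 dz -0.008
```

View pics/crop_6.png

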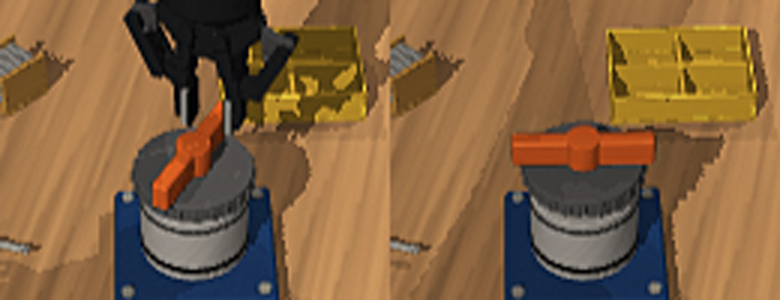

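```bash
python3 -m crank '{"hand":[0.34,0.34,0.34,0.34,0.34,0.34,0.34,0.34,0.34],"slide":[[0,0,3],[0,0,3],[0.19,-3.84,0],[0.19,-3.84,0],[0.19,-3.84,0],[0.19,-3.84,0],[0.19,-3.84,0],[0.19,-3.84,0],[0,0,0]],"angular":[[0,0,0],[0,0,0],[0,0,0.1],[0,0,0.1],[0,0,0.1],[0,0,0.1],[0,0,0.1],[0,0,0.1],[0,0,0]]}'; python3 look.py 7|grep -v px;  python3 ang.py 7 .9
python3 -m crank '{"hand":[0.34,0.34,0.34,0.34,0.34,0.34,0.34],"slide":[[0.19,-3.84,0],[0.19,-3.84,0],[0.19,-3.84,0],[0.19,-3.84,0],[0.19,-3.84,0],[0.19,-3.84,0],[0,0,0]],"angular":[[0,0,0.1],[0,0,0.1],[0,0,0.1],[0,0,0.1],[0,0,0.1],[0,0,0.1],[0,0,0]]}'; python3 look.py 8|grep -v px;  python3 ang.py 8 .4
```

```text
clock: 7.4
tool_pos: [0.5124, -0.0445, 0.1211]
orientation: [3.141, 0.0, 0.798]
force: [0.3, -0.3, -0.3]
opening: 0.329
7.45 [ 0.5126 -0.0446  0.1212] yaw 0.802 F [0.3 0.5 0. ] T [0.07 0.   0.04]
orange 444 291.63963963963965 204.45495495495496
edge now/start 223.13419913419915 221.66756410256409
7 cost 109.4375 angle 1.027 dz -0.0058
clock: 8.15
tool_pos: [0.5016, -0.0245, 0.1211]
orientation: [3.141, 0.0, 0.201]
force: [0.3, -0.3, -0.4]
opening: 0.331
8.2 [ 0.5017 -0.0246  0.1212] yaw 0.204 F [ 0.4 -0.2  0.3] T [ 0.03  0.   -0.02]
orange 471 289.8067940552017 203.77070063694268
edge now/start 223.8788488738984 221.66756410256409
8 cost 115.0625 angle 0.36 dz -0.0082
```

```bash
python3 -m crank '{"hand":[0.34,0.34,0.34,0.34,0.34,0.34],"slide":[[0.19,-3.84,0],[0.19,-3.84,0],[0.19,-3.84,0],[0.19,-3.84,0],[0.19,-3.84,0],[0,0,0]],"angular":[[0,0,0.1],[0,0,0.1],[0,0,0.1],[0,0,0.1],[0,0,0.1],[0,0,0]]}'; python3 look.py 9|grep -v px;  python3 ang.py 9 -.1;python3 -c "
from h import *;s=arm.read_state();print(s['joints'])"
```

```text
clock: 8.8
tool_pos: [0.5027, -0.0055, 0.1211]
orientation: [3.141, 0.0, -0.297]
force: [1.3, 0.5, 0.0]
opening: 0.331
8.85 [ 0.5027 -0.0057  0.1212] yaw -0.295 F [-0.7 -0.2  0. ] T [ 0.06 -0.    0.03]
orange 388 290.1726804123711 203.42268041237114
edge now/start 224.03975914690199 221.66756410256409
9 cost 111.1875 angle -0.147 dz -0.009
[-0.15637473  0.52786274  0.07720268  2.2128662  -0.09862989  0.40395886
 -1.86446106]
```

```bash
python3 -m crank '{"hand":[0.34,0.34,0.34,0.34,0.34,0.34],"slide":[[0.05,-1.92,0],[0.05,-1.92,0],[0.05,-1.92,0],[0.05,-1.92,0],[0.05,-1.92,0],[0.05,-1.92,0]],"angular":[[0,0,0.05],[0,0,0.05],[0,0,0.05],[0,0,0.05],[0,0,0.05],[0,0,0.05]]}'; python3 look.py 10|grep -v px;  python3 ang.py 10 -.4
python3 -m crank '{"hand":[0.34,0.34,0.34,0.34],"slide":[[0.05,-1.92,0],[0.05,-1.92,0],[0.05,-1.92,0],[0,0,0]],"angular":[[0,0,0.05],[0,0,0.05],[0,0,0.05],[0,0,0]]}'; python3 look.py 11|grep -v px;  python3 ang.py 11 -.6;python3 -c "
from h import *;s=arm.read_state();print(s['joints'])"
```

```text
clock: 9.45
tool_pos: [0.5072, 0.0039, 0.1211]
orientation: [3.141, 0.001, -0.597]
force: [-1.3, -1.1, -0.9]
opening: 0.324
9.5 [0.5075 0.0044 0.1211] yaw -0.6 F [-0.7  1.  -1. ] T [-0.06  0.07  0.  ]
orange 283 293.6855123674912 205.6042402826855
edge now/start 223.91955579631636 221.66756410256409
10 cost 102.875 angle -0.447 dz -0.0097
clock: 9.9
tool_pos: [0.5111, 0.0089, 0.1211]
orientation: [3.141, 0.0, -0.747]
force: [-0.3, 0.1, -0.3]
opening: 0.331
9.95 [0.5111 0.0089 0.1212] yaw -0.746 F [0.9 0.  0.2] T [-0.05  0.09  0.05]
orange 179 300.72067039106145 211.15083798882682
edge now/start 223.92543859649123 221.66756410256409
11 cost 77.0625 angle -0.593 dz -0.0098
[-0.27202134  0.54238161  0.20471     2.19977469 -0.25926879  0.42144898
 -2.17510712]
```

Thread start was somewhere in 0.95–1.12, so the stop should lie at −0.58 to −0.75. Small steps until the force rises.

```bash
python3 -m crank '{"hand":[0.34,0.34,0.34],"slide":[[0.05,-1.92,0],[0.05,-1.92,0],[0,0,0]],"angular":[[0,0,0.05],[0,0,0.05],[0,0,0]]}'; python3 look.py 12|grep -v px;  python3 ang.py 12 -.6
python3 -m crank '{"hand":[0.34,0.34,0.34],"slide":[[0.05,-1.92,0],[0,0,0],[0,0,0]],"angular":[[0,0,0.05],[0,0,0],[0,0,0]]}'; python3 look.py 13|grep -v px;  python3 ang.py 13 -.7;python3 -c "
from h import *;s=arm.read_state();print(s['joints'])"
```

```text
clock: 10.25
tool_pos: [0.5139, 0.0116, 0.1212]
orientation: [3.141, 0.0, -0.848]
force: [-0.7, -0.8, -0.1]
opening: 0.332
10.3 [0.514  0.0116 0.1212] yaw -0.846 F [-0.1  0.2 -0.6] T [-0.07  0.12 -0.02]
orange 191 300.26178010471205 210.95811518324606
edge now/start 223.94095238095235 221.66756410256409
12 cost 73.8125 angle -0.673 dz -0.012
clock: 10.6
tool_pos: [0.5147, 0.0118, 0.1212]
orientation: [3.14, -0.0, -0.898]
force: [-2.2, -4.1, -0.2]
opening: 0.329
10.65 [0.5146 0.0118 0.1212] yaw -0.898 F [-1.8 -5.4 -1. ] T [-0.99  0.46  0.1 ]
orange 207 299.35748792270533 210.1304347826087
edge now/start 223.98570527643471 221.66756410256409
13 cost 74.375 angle -0.68 dz -0.0115
[-0.30781593  0.54970272  0.24947992  2.1932894  -0.31096432  0.43217705
 -2.27839994]
```

```bash
python3 -m crank '{"hand":[0.34,0.34,0.34,0.34],"slide":[[0,-2,0],[0,-2,0],[0,0,0],[0,0,0]],"angular":[[0,0,0],[0,0,0],[0,0,0],[0,0,0]]}'; python3 look.py 14 c|grep -v px;  python3 ang.py 14 -.7
```

```text
clock: 11.05
tool_pos: [0.5149, 0.0121, 0.1209]
orientation: [3.135, 0.002, -0.9]
force: [-10.0, -12.9, 4.2]
opening: 0.329
11.1 [0.5149 0.0121 0.1209] yaw -0.9 F [ -9.2 -13.1   5.2] T [-2.73  2.06  0.2 ]
orange 211 299.8483412322275 210.33649289099526
edge now/start 223.92506587615281 221.66756410256409
14 cost 75.9375 angle -0.693 dz -0.0118
```

View pics/crop_14.png

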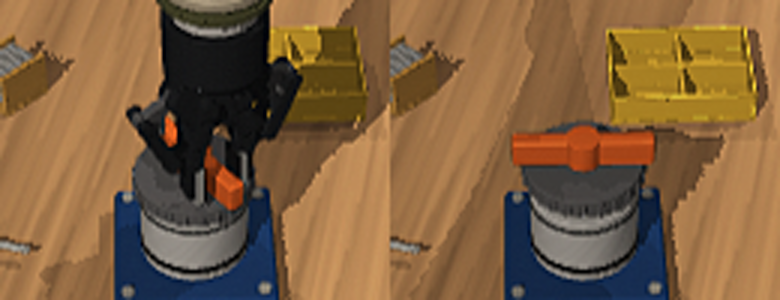

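```bash
python3 -m crank '{"hand":[0.34,0.34,0.34,0.34,0.34,0.34,0.34,0.34,0.34],"slide":[[0,4,0],[0,4,0],[0,2,0],[0,0,0],[0,0,-20],[0,0,-30],[0,0,-40],[0,0,-20],[0,0,0]],"angular":[[0,0,0],[0,0,0],[0,0,0],[0,0,0],[0,0,0],[0,0,0],[0,0,0],[0,0,0],[0,0,0]]}'; python3 look.py 15|grep -v px;  python3 ang.py 15 -.7
python3 -m crank '{"hand":[1,1,1,1,1,1,1,1,1,1],"slide":[[0,0,0],[0,0,0],[0,0,0],[0,0,0],[0,0,0],[0,0,0],[0,0,0],[0,0,0],[0,0,0],[0,0,0]],"angular":[[0,0,-0.149],[0,0,-0.149],[0,0,-0.149],[0,0,-0.149],[0,0,-0.149],[0,0,-0.149],[0,0,-0.149],[0,0,-0.149],[0,0,-0.149],[0,0,-0.149]]}'
python3 -m crank '{"hand":[1,1,1,1,1,1],"slide":[[0,0,0],[0,0,0],[0,0,0],[0,0,0],[0,0,0],[0,0,0]],"angular":[[0,0,-0.149],[0,0,-0.149],[0,0,-0.149],[0,0,-0.149],[0,0,-0.149],[0,0,0]]}'
python3 - <<'E'
from h import *
s=arm.read_state(); y=s['orientation'][2]; d=np.array([.430,.268])-s['tool_pos'][:2]; print(s['joints'],'slide mm',1000*d@[np.cos(y),np.sin(y)],1000*d@[np.sin(y),-np.cos(y)])
E
```

```text
clock: 12.0
tool_pos: [0.5124, 0.0097, 0.2341]
orientation: [-3.137, -0.002, -0.899]
force: [0.0, -0.4, -0.1]
opening: 0.327
12.05 [0.5115 0.0098 0.2325] yaw -0.899 F [ 0.  -0.7 -0.2] T [-0.01  0.04 -0.  ]
orange 493 294.7789046653144 204.01419878296147
edge now/start 224.20296643247462 221.66756410256409
15 cost 101.0 angle -0.72 dz -0.01
clock: 13.05
tool_pos: [0.5102, 0.0095, 0.23]
orientation: [-3.14, 0.001, 0.597]
force: [-0.6, -0.4, -0.2]
opening: -0.003
clock: 13.65
tool_pos: [0.5102, 0.0094, 0.23]
orientation: [-3.139, -0.0, 1.337]
force: [-1.2, -0.0, 0.0]
opening: -0.003
[ 0.06007189  0.37144317 -0.25073677  2.08584993  0.13794081  0.70145016
 -0.51343323] slide mm 233.08438544538504 -137.8562473906039
```

```bash
python3 -m crank '{"hand":[1,1,1,1,1,1,1,1,1,1],"slide":[[23.3,-13.8,0],[23.3,-13.8,0],[23.3,-13.8,0],[23.3,-13.8,0],[23.3,-13.8,0],[23.3,-13.8,0],[23.3,-13.8,0],[23.3,-13.8,0],[23.3,-13.8,0],[23.3,-13.8,0]],"angular":[[0,0,0],[0,0,0],[0,0,0],[0,0,0],[0,0,0],[0,0,0],[0,0,0],[0,0,0],[0,0,0],[0,0,0]]}'
python3 -m crank '{"hand":[1,1,1,1,1],"slide":[[0,0,30],[0,0,30],[0,0,30],[0,0,13],[0,0,0]],"angular":[[0,0,0],[0,0,0],[0,0,0],[0,0,0],[0,0,0]]}'
python3 - <<'E'
from h import *
im=np.hstack([cv2.resize(arm.grab_frame(c)[y:y+120,x:x+120],None,fx=3,fy=3) for c,y,x in(('top',170,120),('side',230,230))]); cv2.imwrite('pics/sw1.png',im)
E
```

```text
clock: 14.65
tool_pos: [0.4302, 0.2691, 0.2305]
orientation: [-3.14, 0.0, 1.33]
force: [0.5, -0.2, 0.5]
opening: -0.003
clock: 15.15
tool_pos: [0.4296, 0.2675, 0.1259]
orientation: [-3.138, 0.003, 1.332]
force: [-0.0, 0.1, -0.2]
opening: 0.002
```

View pics/sw1.png

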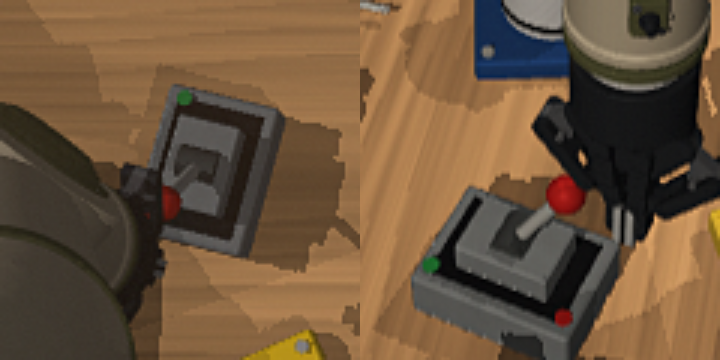

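```bash
python3 -m crank '{"hand":[1,1,1,1,1,1,1,1,1],"slide":[[0,10,0],[0,10,0],[0,10,0],[0,10,0],[0,10,0],[0,10,0],[0,10,0],[0,10,0],[0,0,0]],"angular":[[0,0,0],[0,0,0],[0,0,0],[0,0,0],[0,0,0],[0,0,0],[0,0,0],[0,0,0],[0,0,0]]}'
python3 -m crank '{"hand":[1,1,1,1],"slide":[[0,4,0],[0,4,0],[0,3,0],[0,0,0]],"angular":[[0,0,0],[0,0,0],[0,0,0],[0,0,0]]}'
cat > ball.py <<'E'
from fit import *
s=arm.read_state(); print(s['clock'],s['tool_pos'],np.round(s['force'],1))
for c,roi in(('top',(160,185,195,250)),('side',(240,255,312,312))):
    im=arm.grab_frame(c); cv2.imwrite(f'pics/{c}_last.png',im)
    m=hsvmask(im,(0,150,70),(5,255,255),roi); n,l,st,ce=cv2.connectedComponentsWithStats(m.astype(np.uint8))
    k=1+st[1:,4].argmax(); print(c,st[k,4],ce[k],'pos',np.round(onz(c,ce[k],.132),4))
d=np.array([.971,-.238]); print('expected on', np.array([.5095,.247])+.0384*d)
E
python3 ball.py
```

```text
clock: 16.15
tool_pos: [0.5104, 0.2487, 0.1281]
orientation: [3.141, -0.0, 1.333]
force: [0.5, -0.4, 0.9]
opening: 0.003
clock: 16.55
tool_pos: [0.5198, 0.2467, 0.1283]
orientation: [3.141, -0.0, 1.335]
force: [-0.5, 1.0, 0.7]
opening: -0.001
16.55 [0.51978692 0.2467179  0.12826203] [-0.5  1.   0.7]Traceback (most recent call last):
  File "ball.py", line 6, in <module>
    k=1+st[1:,4].argmax(); print(c,st[k,4],ce[k],'pos',np.round(onz(c,ce[k],.132),4))
        ~~~~~~~~~~~~~~~^^
ValueError: attempt to get argmax of an empty sequence
```

```bash
python3 -m crank '{"hand":[1,1,1,1],"slide":[[0,3,0],[0,3,0],[0,3,0],[0,0,0]],"angular":[[0,0,0],[0,0,0],[0,0,0],[0,0,0]]}'
sed -i 's/^    k=1/    if n<2: print(c,"hidden"); continue\n    k=1/' ball.py; python3 ball.py
```

```text
clock: 17.0
tool_pos: [0.523, 0.2459, 0.128]
orientation: [-3.134, 0.003, 1.338]
force: [-19.0, 4.9, 9.6]
opening: 0.001
17.0 [0.52297298 0.24591988 0.12797193] [-19.    4.9   9.6]
top hidden
side 86 [261.70930233 281.84883721] pos [0.5483 0.2417 0.132 ]
expected on [0.5467864 0.2378608]
```

```bash
python3 -m crank '{"hand":[1,1,1,1,1,1,1,1,1,1],"slide":[[0,-10,0],[0,-20,0],[0,-30,0],[0,-30,0],[0,0,-30],[0,0,-40],[0,0,-40],[0,-50,0],[0,-50,0],[0,0,0]],"angular":[[0,0,0],[0,0,0],[0,0,0],[0,0,0],[0,0,0],[0,0,0],[0,0,0],[0,0,0],[0,0,0],[0,0,0]]}'
python3 ball.py; python3 look.py 16|grep -v px; python3 ang.py 16 -.7
```

```text
clock: 18.1
tool_pos: [0.3386, 0.2899, 0.2389]
orientation: [-3.141, -0.0, 1.34]
force: [0.9, 0.1, 0.8]
opening: -0.005
18.1 [0.3385571  0.28990982 0.23894536] [0.9 0.1 0.8]
top 97 [183.06185567 203.06185567] pos [0.547  0.2384 0.132 ]
side 110 [262.63636364 281.3       ] pos [0.5469 0.24   0.132 ]
expected on [0.5467864 0.2378608]
18.25 [0.344  0.2893 0.2386] yaw 1.335 F [ 0.  -0.7 -0.4] T [ 0.02 -0.07 -0.05]
orange 493 294.8803245436105 204.01825557809332
edge now/start 224.2000248015873 221.66756410256409
16 cost 99.0 angle -0.72 dz -0.01
```

View pics/side_last.png

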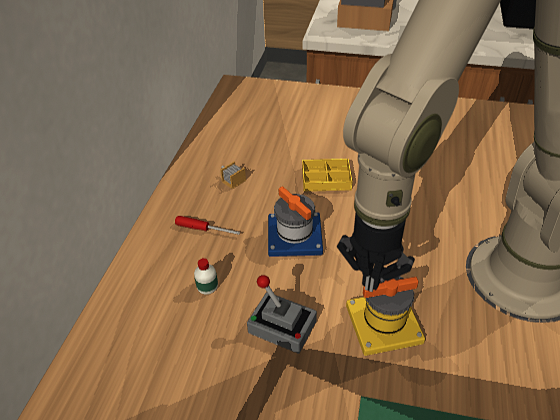

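```bash
python3 -c "
from plant import arm; print(arm.close_job())"
```

```text
the job is handed in; nothing more can be done
None
```

The lid on the blue pot is screwed fully home and the switch lever is over at the green dot, done in that order. I handed the job in at about 18 s on the clock; no verdict was reported.

- **Lid:** I turned it back with the jaws loosely straddling one wing. It dropped about 7 mm at a bar angle between 0.95 and 1.12 rad. I pushed it back about 0.2–0.3 rad more before reversing, well within the 0.75 rad allowed. Turned clockwise, it stopped hard under about 16 N. The final picture fits a lift of about −10 mm and a bar angle of −0.72 rad, roughly 1.7–1.8 rad past the drop.
- **Switch:** I pushed the ball over to its stop, where the force was about 20 N. With the arm clear, the top camera put the ball at (0.547, 0.238) and the side camera at (0.547, 0.240). The expected "on" position is (0.547, 0.238).
- **Other things:** In the last side picture the other items on the bench look unmoved, by eye only. The arm hung clear of everything.
- **Checks that disagreed:** With the gripper partly hiding the lid, the lift fits read −11.5 to −12 mm instead of −10. The ball was hidden from the top camera during the push, so I checked it there only afterwards.

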